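Set a blank on the trimming board with 40 mm overhang

ROBOT

A 7-joint arm with a two-finger parallel gripper is mounted at the origin on a cart in front of the work surface, level with it; the furniture and walls round the work are solid. World frame = base frame: x ahead of the robot, y to its left, z up, the work surface at z = 0. Lengths are in m, angles in rad, forces in N, time in s.
With the tool pointing down it reaches from about 0.375 to 0.925 m from the base axis. Payload 3.1 kg.
Tool frame: the origin (TCP) lies at the very end of the fingers, on their centre line; the grasp point (between the pads) lies 19 mm behind it; z points along the fingers, y is the direction in which the jaws open and shut (so a half turn about z gives the same grasp; the last joint's range is limited). The gripper opens to 85 mm and grips with 20 to 120 N. Pads are 22 mm wide; open, the fingers measure 114 mm over their backs; the gripper's body (76 mm by 85 mm) begins 54 mm behind the grasp point. The pads swing forward as they close: fully open they stand 13 mm farther back than shut.
Start: joints at [-1.427, 0.383, 0.044, 1.598, -0.018, 1.161, -0.05], TCP at [0.156, 0.631, 0.231] pointing down, gripper open.
Joint ranges: [-2.61, 2.61], [-0.41, 2.15], [-1.48, 1.57], [0, 2.5], [-1.57, 4.71], [0.05, 1.97], [-2.85, 2.85]. Speed limits (rad/s): [2.79, 2.79, 3.14, 3.14, 3.14, 3.14, 3.14].

INTERFACE

Orientations are given as a unit quaternion [w, x, y, z].
In Python, from station import read_state, grab_frame, calibration, hand_in, look_for, outline_of, landmark_of gives the robot as it stands.
- The arm moves only by the shell command python3 -m crank 'ROWS' [FORCE]. ROWS is JSON, a list of rows, each a list of 3 entries, a list of its own where there are three numbers: the finger opening in mm, from 0 to 85.4, then the shift along the tool's x, y, z in mm, then the turn about the tool's z in rad. In form: [[claw, [tx, ty, tz], spin], ...]. A call has 1 to 20 rows; each row is the pose to reach, as a shift and turn from the pose commanded when the call began, along the tool's axes at that moment; what a row does not reach only later rows make up. A row lasts 1/12 s, in which the tool goes at most 41.7 mm and 7.16 degrees, less where a joint would pass 70% of its speed; a pose out of reach is approached as far as the arm can. A call with a gripper value outside its range is refused whole. The fingers move at their own pace and stop on an object; FORCE is the grip in N (left out, the last holds). Time passes only in rows, so rows that repeat a pose let the fingers close. It gives the time, the measured TCP pose, the force and the opening at its end, in the units of the state.
- read_state(): the state, without advancing time (a new reading comes with each control period).
- grab_frame(name): name is "scene" or "top" or "wrist"; returns the picture (480x640x3 uint8, red, green, blue); there is no depth.
- calibration(name): a dict with "mtx" (3x3 intrinsics, pixels), "rvec" (rotation vector, rad) and "tvec" (3), from world to camera coordinates, as OpenCV has them. Camera axes: x right, y down, z forward; pixel columns grow to the right and rows downward; lengths in m; the calibration is good to about 2 mm. A picture is of the moment at which its call begins: read the wrist's pose just before it. calibration takes no time and is no camera call; for the wrist camera it gives the pose at the moment of the call.
- hand_in(): hands the job in, once; it reports no verdict.
Trained networks look in the newest picture that a camera, given by its name, has taken for a name from the list of things; names that differ only in an ending like _2 or _b are one class to them, and where a whole thing is asked for, a point or a joint stands for the part that bears it (a point fixed in the world has none). Each returns a list of dicts, best first, with "conf" (0 to 1); they miss things now and then, are a little off and sometimes report something else, mostly with a low value. They report only what shows in the picture. A call takes as long as a camera call.
- look_for(camera, label): "bbox" ([left, top, right, bottom] in pixels, round what is visible of it).
- outline_of(camera, label): "mask" (480x640 bool, what is visible of it) and "bbox" ([left, top, right, bottom] in pixels, round what is visible of it).
- landmark_of(camera, label): "point" ([column, row] in pixels: a listed point, or the origin of a listed thing).
The state is a dict: "t": time; "qpos": joint angles; "qvel": joint speeds; "effort": joint torques, N m; "tcp_pos": TCP position; "tcp_rot": TCP orientation; "force": force on the tool from outside, world axes, zero at the start; "wrist_torque": the same for the moment, N m; "grip_width": finger opening in m.
Only numpy, scipy, OpenCV 4.12 (cv2) and the standard library are available. Lean on these libraries where they do the work, as an engineer would, in place of code of your own. Each camera call takes 0.05 s, during which the arm holds its last target.

TASK

Set the film-covered aluminium blank ready for trimming: push it with the fingertips flat against the fence of the wooden board, then slide it along the fence until 40 mm of it sticks out past the board's right-hand end. Only push it: do not pick it up or tip it, and leave the try square and the two metal blocks where they are.

Things in the scene. Friction and masses are not known exactly. Their poses are not given: they have to be found in the camera images.
- trim_board: Plywood board fixed to the bench, 240 (x) x 300 (y) mm, flat top 30 mm above the bench. A dark wooden fence 25 mm wide, 20 mm higher than the top, runs along its whole far (+x) long side; its inner face, towards the robot, is at x = +95 mm. Both short ends are open; the right-hand end is y = -150 mm. Origin: centre of underside, z up; turned up to 0.25 rad.
- end_corner (a point): The point where the fence's inner face meets the right-hand end of the board, on the flat top (board frame x = 95 mm, y = -150 mm, z = 30 mm). Axes as the board's: +x from the robot's side into the fence, +y along the fence away from the right-hand end.
- blank: Flat aluminium blank under pale blue-grey film, 115 (x) x 165 (y) x 8 mm, 0.3 to 0.6 kg, loose on the board. Origin: centre of underside. It starts wholly short of the right-hand end, 2 to 8 cm clear of the fence and turned up to 0.25 rad from the board. Its far (+x) long side goes against the fence, its -y end sticks out.
- steel_block: Grey steel block 30 x 40 x 18 mm, loose on the bench in front of the board's right part; bystander. Origin: centre of the underside.
- alu_block: Light aluminium block 38 x 52 x 22 mm, loose on the bench to the left of the board; bystander. Origin: centre of the underside.
- try_square: Engineer's try square, steel, 75 x 120 mm, 15 mm high at the stock, lying loose on the bench to the right of the board; bystander. Origin: centre of the underside.

How it is judged:
On the way, in this order (a step that is already met when the one before it is completed fails the run):
1. the blank lies flat against the fence (x of blank in the frame of end_corner above -0.0635 m and angle between the y axis of blank and the y axis of trim_board, either way round below 0.06 rad), for 0.2 s.
2. it has been slid along the fence to 40 mm overhang (y of blank in the frame of end_corner between 0.0355 and 0.0495 m), for 0.2 s.
At the end, for the whole second after the job is handed in: The blank lies at rest on the board, its long side against the fence (within 6 mm and 0.06 rad), with 40 mm (within 7 mm) of its length past the board's right-hand end (all of step 1 and all of step 2 and z of blank in the frame of end_corner between -0.004 and 0.004 m and linear speed of blank below 0.01 m/s); the robot touches nothing.
It fails at once if the blank is lifted off the board or falls from it (z of blank in the frame of end_corner above 0.01 m or z of blank in the frame of end_corner below -0.01 m).
It fails at once if the blank is tipped (angle between blank's own z axis and vertical above 0.12 rad).
It fails at once if the try square or a block is moved (distance of any of steel_block, alu_block, try_square from where it was at the start of the episode above 0.015 m).
It also fails if it takes over 51 s, if anything falls off the work surface, if the arm or the gripper's body presses on something with over 40 N, if the wrist force passes 120 N, or if a joint passes its speed limit or range.

## Working session

There is one attempt and no reset: what is moved stays moved. The work goes in short steps, Python scripts to look and compute and a shell command to move; the robot and the scene stay as the last step left them, time stands still between calls to the robot, and variables do not carry over. Pictures are saved under pics/ and viewed, and the job is handed in when it is done.

```bash
mkdir -p pics; ls; python3 - <<'E'
from station import *
import cv2
s=read_state();print(s)
for n in("scene","top"):
    f=grab_frame(n);cv2.imwrite(f"pics/{n}0.png",f[:,:,::-1])
    c=calibration(n);print(n,c)
    for l in("trim_board","blank","try_square","steel_block","alu_block"):
        print(l,[(r["conf"],r["point"]) for r in landmark_of(n,l)[:2]])
    print([(r["conf"],r["point"]) for r in landmark_of(n,"end_corner")[:2]])
E
```

```text
pics
{'t': 0.0, 'qpos': array([-1.42681592,  0.38385129,  0.04382487,  1.59957874, -0.01788356,
        1.16120438, -0.04991332]), 'qvel': array([ 1.04042958e-04,  2.46691104e-04, -1.21641510e-04, -9.63038156e-04,
        3.24280762e-03,  2.20721887e-03,  1.06232818e-05]), 'effort': array([-2.31945078e-04, -4.33474946e+01,  1.02434993e+00, -2.49515730e+01,
        1.05928991e-02,  1.12718341e-02,  1.23170935e-06]), 'tcp_pos': array([0.15540902, 0.63017288, 0.2298743 ]), 'tcp_rot': array([-8.27095341e-05,  1.20555475e-01,  9.92705708e-01, -1.32217809e-03]), 'force': array([0.19874436, 0.29404927, 0.44008405]), 'wrist_torque': array([-0.06619005, -0.00375285, -0.00285845]), 'grip_width': 0.08500589904902353}
scene {'mtx': array([[435.56749596,   0.        , 318.87685673],
       [  0.        , 435.56749596, 235.46777443],
       [  0.        ,   0.        ,   1.        ]]), 'rvec': array([ 2.41156991, -0.57768351,  0.21926242]), 'tvec': array([-0.45589212,  0.26747622,  0.7123042 ])}
trim_board []
blank [(0.84, [314.9, 258.3])]
try_square [(0.93, [409.1, 370.7])]
steel_block [(0.59, [280.7, 346.1])]
alu_block [(0.6, [248.7, 202.2])]
[(0.61, [404.5, 292.7])]
top {'mtx': array([[580.38516155,   0.        , 314.6773262 ],
       [  0.        , 580.38516155, 255.00525679],
       [  0.        ,   0.        ,   1.        ]]), 'rvec': array([ 2.09218184, -2.13162536,  0.19010619]), 'tvec': array([0.08926498, 0.5227007 , 1.33519005])}
trim_board []
blank [(0.95, [336.8, 261.6]), (0.75, [443.6, 244.2])]
try_square [(0.95, [441.0, 239.5])]
steel_block [(0.7, [386.1, 313.5])]
alu_block [(0.9, [235.9, 283.8])]
[(0.77, [390.8, 210.9])]
```

View pics/top0.png

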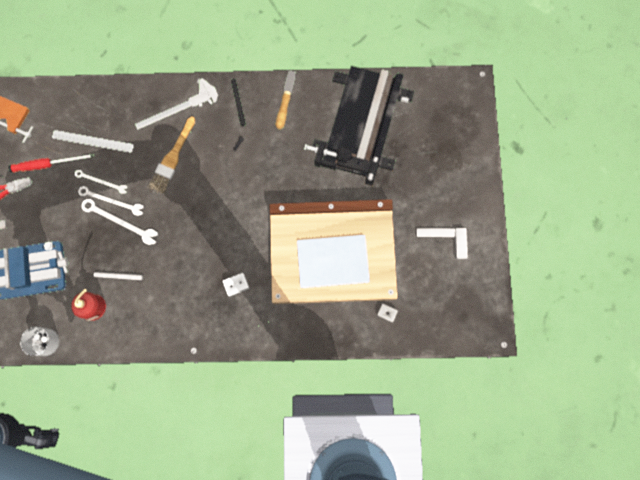

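View pics/scene0.png

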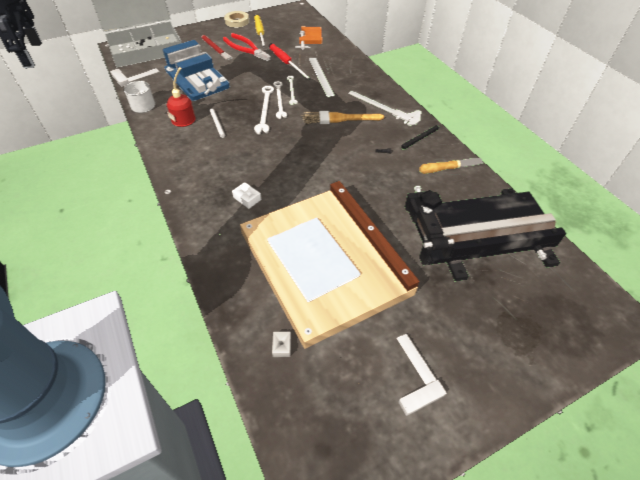

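The top picture shows the board with corners near (270,202), (393,201), (397,299) and (272,303), with the fence along its upper side. The blank is at about (298–370, 235–287), the try square at (440,240) and the steel block at (387,313). Next I'll fit board and blank poses to the outlines from both cameras.

```bash
cat > h.py <<'E'
from station import *
import numpy as np,cv2
from scipy.optimize import minimize
def R2(a): return np.array([[np.cos(a),-np.sin(a)],[np.sin(a),np.cos(a)]])
def box(x0,x1,y0,y1,z0,z1): return np.array([[x,y,z] for x in(x0,x1) for y in(y0,y1) for z in(z0,z1)],float)
BOARD=[box(-.12,.12,-.15,.15,0,.03),box(.095,.12,-.15,.15,.03,.05)]
BLANK=[box(-.0575,.0575,-.0825,.0825,.03,.038)]
S=8
def proj(c,P): return cv2.projectPoints(P,c["rvec"],c["tvec"],c["mtx"],None)[0].reshape(-1,2)
def render(c,parts,p):
    m=np.zeros((480,640),np.uint8)
    for b in parts:
        w=b.copy(); w[:,:2]=b[:,:2]@R2(p[2]).T+p[:2]
        h=cv2.convexHull(proj(c,w).astype(np.float32))
        a=np.zeros((480,640),np.uint8)
        cv2.fillConvexPoly(a,np.round(h*16).astype(np.int32),255,cv2.LINE_AA,4); m=np.maximum(m,a)
    return m/255.
def mask(n,l):
    r=outline_of(n,l); 
    if not r: return None,0
    return r[0]["mask"].astype(float),r[0]["conf"]
def fit(ms,parts,p0):
    def cost(p):
        return sum(np.abs(cv2.GaussianBlur(render(c,parts,p)-m,(0,0),1)).sum()/m.sum() for c,m in ms)
    best=None
    for d in (.03,.005,.002):
        sim=np.array([p0,p0+[d,0,0],p0+[0,d,0],p0+[0,0,4*d]])
        r=minimize(cost,p0,method="Nelder-Mead",options=dict(initial_simplex=sim,xatol=1e-5,fatol=1e-5,maxiter=300)); p0=r.x
    return p0,r.fun
def back(c,uv,z):
    R=cv2.Rodrigues(c["rvec"])[0];C=-R.T@c["tvec"]
    d=R.T@np.linalg.inv(c["mtx"])@np.array([*uv,1]);return C+d*(z-C[2])/d[2]
E
python3 - <<'E'
from h import *
cs={n:calibration(n) for n in("scene","top")}
print(back(cs["top"],(336.8,261.6),.03),back(cs["scene"],(314.9,258.3),.03))
print("endc",back(cs["top"],(390.8,210.9),.03),back(cs["scene"],(404.5,292.7),.03))
for n,u in(("top",(441,239.5)),("scene",(409.1,370.7)),("top",(386.1,313.5)),("top",(235.9,283.8))):print(back(cs[n],u,0))
for l,parts in(("trim_board",BOARD),("blank",BLANK)):
    ms={}
    for n in cs:
        grab_frame(n); m,cf=mask(n,l); print(l,n,cf,None if m is None else m.sum())
        if m is not None: 
            ms[n]=m; np.save(f"m_{l}_{n}",m)
    p0=np.array([.6,0.,0])
    for k in ms: print(k,fit([(cs[k],ms[k])],parts,p0))
    print("both",fit([(cs[k],ms[k]) for k in ms],parts,p0))
E
```

```text
[0.51123048 0.026507   0.03      ] [0.5194542  0.03138047 0.03      ]
endc [ 0.63532917 -0.10929922  0.03      ] [ 0.63310807 -0.11396531  0.03      ]
[ 0.56738475 -0.23429815  0.        ]
[ 0.56674998 -0.23440305  0.        ]
[ 0.38627984 -0.09069731  0.        ]
[0.46621091 0.27543065 0.        ]
trim_board scene 0.68 12178.0
trim_board top 0.68 9056.0
scene (array([0.54101245, 0.03768052, 0.01122986]), np.float64(0.4054330920032218))
top (array([0.53726931, 0.03725905, 0.02130863]), np.float64(0.4058963375203475))
both (array([0.53835601, 0.03713917, 0.01365284]), np.float64(0.8156604041346773))
blank scene 0.68 4118.0
blank top 0.74 3206.0
scene (array([0.5154275 , 0.03751632, 0.05187624]), np.float64(0.0620133876721631))
top (array([0.51141189, 0.03753106, 0.05981713]), np.float64(0.0626429106475193))
both (array([0.51283   , 0.03738769, 0.05828564]), np.float64(0.12854198300246564))
```

```bash
python3 - <<'E'
from h import *
cs={n:calibration(n) for n in("scene","top")}
ms={}
for n in cs:
    a=np.load(f"m_trim_board_{n}.npy");b=np.load(f"m_blank_{n}.npy");u=np.maximum(a,b)
    u=cv2.morphologyEx(u,cv2.MORPH_CLOSE,np.ones((5,5)));ms[n]=u
p0=np.array([.538,.037,.015])
for k in ms: print(k,fit([(cs[k],ms[k])],BOARD,p0))
p,f=fit([(cs[k],ms[k]) for k in ms],BOARD,p0);print(p,f)
q=np.array([.5128,.0374,.058])
for n in cs:
    im=cv2.imread(f"pics/{n}0.png")
    for c,parts,pp in((0,BOARD,p),(1,BLANK,q)):
        m=(render(cs[n],parts,pp)>.5).astype(np.uint8)
        cn,_=cv2.findContours(m,0,1);cv2.drawContours(im,cn,-1,((0,0,255),(0,160,0))[c],1)
    L=np.array([[.095,-.15,.03],[.095,.15,.03],[.095,-.15,.05],[.095,.15,.05]]);L[:,:2]=L[:,:2]@R2(p[2]).T+p[:2]
    u=proj(cs[n],L).round().astype(int)
    cv2.line(im,u[0],u[1],(255,0,255),1);cv2.line(im,u[2],u[3],(255,255,0),1)
    im=im[180:350,220:430]if n=="scene" else im[180:320,250:460]
    cv2.imwrite(f"pics/ov_{n}.png",cv2.resize(im,None,fx=3.5,fy=3.5,interpolation=cv2.INTER_NEAREST))
e=R2(p[2])@[.095,-.15]+p[:2];print("endc",e,"blank rel",R2(-p[2])@(q[:2]-e),read_state()["t"])
E
```

```text
scene (array([0.54082936, 0.03715458, 0.01461387]), np.float64(0.04068312521999296))
top (array([0.53674534, 0.03698395, 0.02167499]), np.float64(0.030198151369350577))
[0.5383343  0.03694327 0.01391662] 0.07390663731029017
endc [ 0.63541253 -0.11172017] blank rel [-0.12052547  0.15081203] 1.1
```

View pics/ov_top.png

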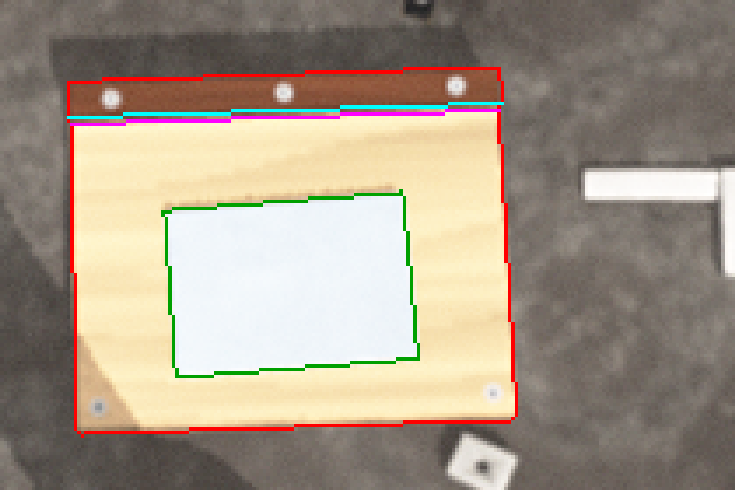

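View pics/ov_scene.png

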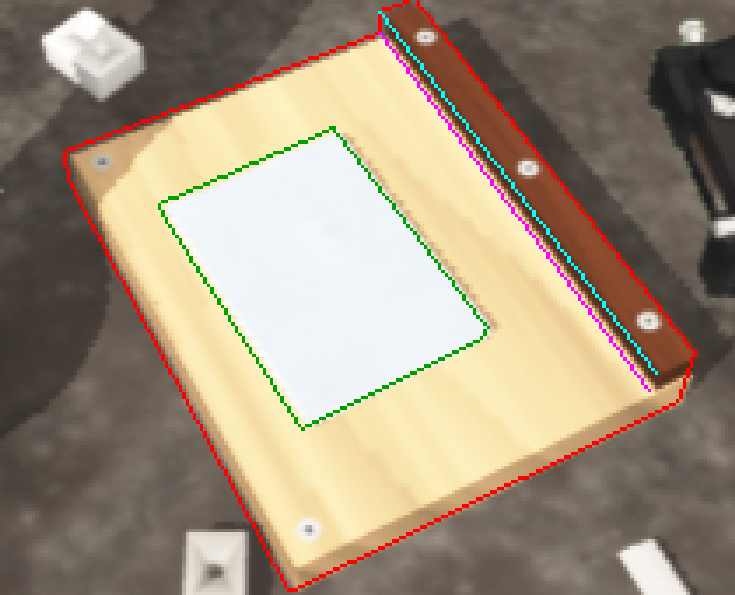

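The fits match both pictures: the board is at (0.538, 0.037) with yaw 0.014, and the blank at (0.513, 0.037) with yaw 0.058. Next I'll move the tool behind the blank's near side, with the fingers half open along y.

```bash
python3 -m crank '[[55,[-408,-509,60],-0.26],[55,[-408,-509,60],-0.26],[55,[-408,-509,60],-0.26],[55,[-408,-509,60],-0.26],[55,[-408,-509,60],-0.26],[55,[-408,-509,60],-0.26],[55,[-408,-509,60],-0.26],[55,[-408,-509,60],-0.26],[55,[-408,-509,60],-0.26],[55,[-408,-509,60],-0.26],[55,[-408,-509,60],-0.26],[55,[-408,-509,60],-0.26],[55,[-408,-509,60],-0.26],[55,[-408,-509,60],-0.26],[55,[-408,-509,60],-0.26],[55,[-408,-509,60],-0.26],[55,[-408,-509,60],-0.26],[55,[-408,-509,110],-0.26],[55,[-408,-509,110],-0.26],[55,[-408,-509,110],-0.26]]'; python3 - <<'E'
from h import *
s=read_state();print(s["t"],s["tcp_pos"],s["tcp_rot"],s["force"],s["grip_width"],s["qpos"])
E
```

```text
t: 2.77
tcp_pos: [0.4267, 0.0388, 0.1188]
tcp_rot: [-0.004, -0.009, 1.0, -0.001]
force: [-0.5, 0.5, -0.0]
grip_width: 0.0551
2.7667 [0.42668395 0.03881516 0.11884924] [-0.00358408 -0.00915097  0.9999509  -0.00126933] [-0.47105124  0.45233241 -0.01596637] 0.055077991870105626 [-0.7148261   0.12097272  0.55855136  2.22486827 -0.08535071  0.82329687
  1.48810373]
```

```bash
python3 -m crank '[[55,[0,0,30],0],[55,[0,0,60],0],[55,[0,0,72],0],[55,[0,0,76],0],[55,[0,0,76],0]]'; python3 - <<'E'
from h import *
for n in("wrist","scene"):
    f=grab_frame(n);cv2.imwrite(f"pics/{n}1.png",f[:,:,::-1] if n=="wrist" else cv2.resize(f[170:350,150:430,::-1],None,fx=2.8,fy=2.8))
print(read_state()["tcp_pos"])
E
```

```text
t: 3.18
tcp_pos: [0.4297, 0.0399, 0.0453]
tcp_rot: [-0.001, -0.01, 1.0, -0.0]
force: [-0.4, 0.8, 0.7]
grip_width: 0.055
[0.4312394  0.03992224 0.04657075]
```

View pics/wrist1.png

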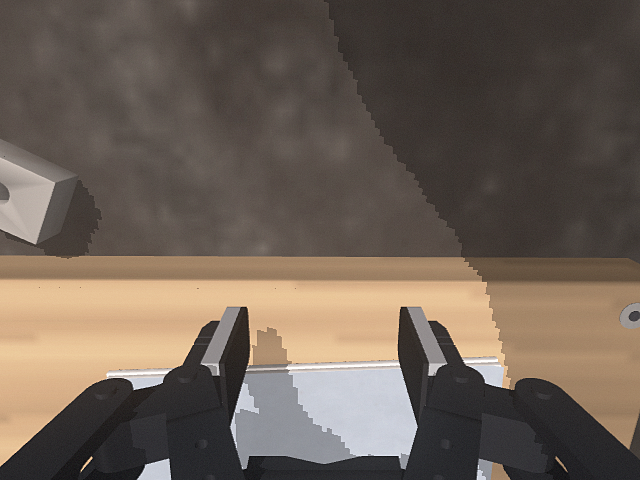

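View pics/scene1.png

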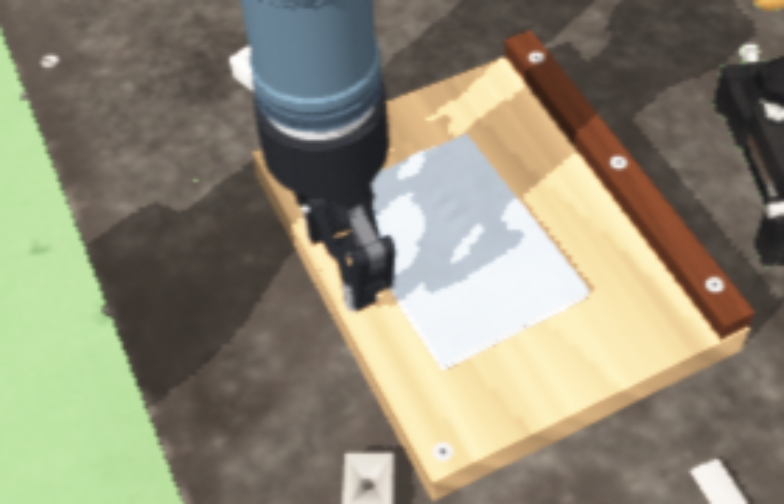

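The wrist view shows both pads just on the robot's side of the blank's near edge (row ~370), clear of the steel block. I'll go down in small steps until the tips feel the board.

```bash
python3 -m crank '[[55,[0,0,6],0],[55,[0,0,6],0],[55,[0,0,6],0]]'; python3 -m crank '[[55,[0,0,2],0],[55,[0,0,4],0],[55,[0,0,4],0]]';python3 -m crank '[[55,[0,0,2],0],[55,[0,0,2],0],[55,[0,0,2],0]]'
```

```text
t: 3.53
tcp_pos: [0.4303, 0.0394, 0.0398]
tcp_rot: [0.0, -0.009, 1.0, 0.0]
force: [0.3, -0.3, 0.1]
grip_width: 0.0551
t: 3.78
tcp_pos: [0.4296, 0.0392, 0.035]
tcp_rot: [-0.0, -0.009, 1.0, -0.0]
force: [0.6, 0.5, 0.1]
grip_width: 0.0551
t: 4.03
tcp_pos: [0.4297, 0.0392, 0.0331]
tcp_rot: [-0.0, -0.009, 1.0, -0.0]
force: [0.7, -0.8, 0.6]
grip_width: 0.0548
```

```bash
python3 -m crank '[[55,[0,0,1.5],0],[55,[0,0,1.5],0],[55,[0,0,1.5],0]]'; python3 -m crank '[[55,[0,0,2],0],[55,[0,0,2],0],[55,[0,0,2],0]]'
```

```text
t: 4.28
tcp_pos: [0.4298, 0.0392, 0.0317]
tcp_rot: [-0.0, -0.009, 1.0, -0.0]
force: [0.5, -0.7, -0.1]
grip_width: 0.0549
t: 4.53
tcp_pos: [0.4297, 0.0392, 0.0296]
tcp_rot: [-0.0, -0.009, 1.0, -0.0]
force: [0.2, 0.3, 0.3]
grip_width: 0.0551
```

```bash
python3 - <<'E'
from h import *
f=grab_frame("wrist");cv2.imwrite("pics/w2.png",f[:,:,::-1])
E
```

```text
(no output)
```

View pics/w2.png

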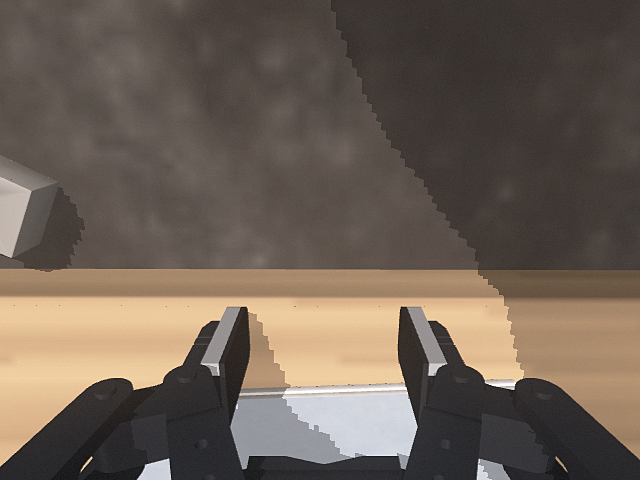

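```bash
python3 -m crank '[[55,[0,0,2],0],[55,[0,0,2],0],[55,[0,0,2],0]]'; python3 -m crank '[[55,[0,0,1],0],[55,[0,0,1],0],[55,[0,0,1],0]]';python3 -m crank '[[55,[0,0,1],0],[55,[0,0,1],0],[55,[0,0,1],0]]'
```

```text
t: 4.83
tcp_pos: [0.4298, 0.0392, 0.0276]
tcp_rot: [-0.0, -0.009, 1.0, -0.0]
force: [0.3, 0.3, -0.3]
grip_width: 0.0551
t: 5.08
tcp_pos: [0.4299, 0.0392, 0.0267]
tcp_rot: [-0.0, -0.009, 1.0, -0.0]
force: [0.2, -0.3, 0.2]
grip_width: 0.055
t: 5.33
tcp_pos: [0.4301, 0.0392, 0.0261]
tcp_rot: [-0.0, -0.009, 1.0, 0.0]
force: [-1.2, -0.6, 6.2]
grip_width: 0.0549
```

The tips touched the board at TCP z = 0.026. I'll lift 3 mm and push towards the fence.

```bash
python3 -m crank '[[55,[0,0,-3],0],[55,[-5,0,-3],0],[55,[-10,0,-3],0],[55,[-14,0,-3],0],[55,[-18,0,-3],0],[55,[-22,0,-3],0],[55,[-26,0,-3],0],[55,[-30,0,-3],0],[55,[-34,0,-3],0],[55,[-38,0,-3],0],[55,[-42,0,-3],0],[55,[-46,0,-3],0],[55,[-50,0,-3],0],[55,[-54,0,-3],0],[55,[-58,0,-3],0],[55,[-61,0,-3],0],[55,[-64,0,-3],0],[55,[-67,0,-3],0],[55,[-67,0,-3],0]]'; python3 - <<'E'
from h import *
cs={n:calibration(n) for n in("scene","top")}
for n in cs:
    f=grab_frame(n);cv2.imwrite(f"pics/{n}3.png",cv2.resize(f[170:350,150:430,::-1] if n=="scene" else f[180:320,250:460,::-1],None,fx=2.8,fy=2.8))
E
```

```text
t: 6.92
tcp_pos: [0.4949, 0.0401, 0.0277]
tcp_rot: [-0.002, -0.009, 1.0, -0.0]
force: [-2.1, 0.5, -2.4]
grip_width: 0.0549
```

View pics/scene3.png

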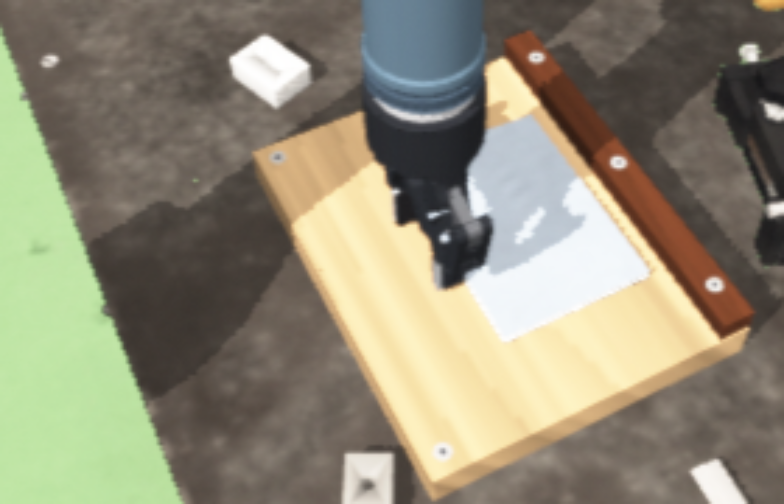

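View pics/top3.png

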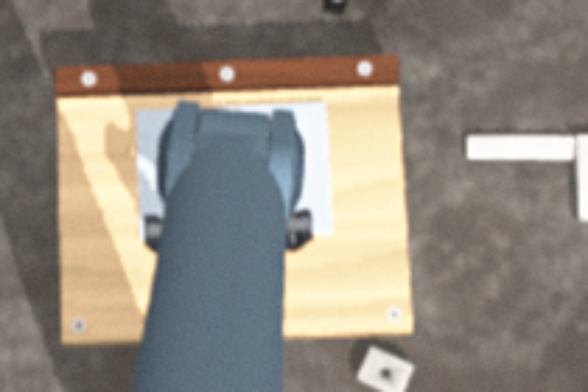

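The blank is now square to the fence with a gap of about 10 mm (its far edge is just below the fence at top-crop row ~102), and nothing else has moved. I'll push the rest gently until contact with the fence.

```bash
python3 -m crank '[[55,[-3,0,0],0],[55,[-6,0,0],0],[55,[-8,0,0],0],[55,[-8,0,0],0]]'; python3 -m crank '[[55,[-2,0,0],0],[55,[-4,0,0],0],[55,[-4,0,0],0],[55,[-4,0,0],0]]'
```

```text
t: 7.35
tcp_pos: [0.5062, 0.0407, 0.029]
tcp_rot: [0.001, -0.009, 1.0, -0.0]
force: [-1.5, 0.9, -1.4]
grip_width: 0.0553
t: 7.68
tcp_pos: [0.5074, 0.0407, 0.0287]
tcp_rot: [-0.002, -0.009, 1.0, 0.0]
force: [-5.5, -0.2, 2.6]
grip_width: 0.0552
```

```bash
python3 -m crank '[[55,[-2,0,0],0],[55,[-4,0,0],0],[55,[-4,0,0],0],[55,[-4,0,0],0],[55,[-4,0,0],0]]'; python3 - <<'E'
from h import *
f=grab_frame("wrist");cv2.imwrite("pics/w4.png",f[:,:,::-1])
f=grab_frame("scene");cv2.imwrite("pics/scene4.png",cv2.resize(f[170:350,250:430,::-1],None,fx=3.3,fy=3.3))
E
```

```text
t: 8.1
tcp_pos: [0.5094, 0.0407, 0.0286]
tcp_rot: [-0.004, -0.009, 1.0, 0.0]
force: [-8.5, 0.5, 6.2]
grip_width: 0.0549
```

View pics/scene4.png

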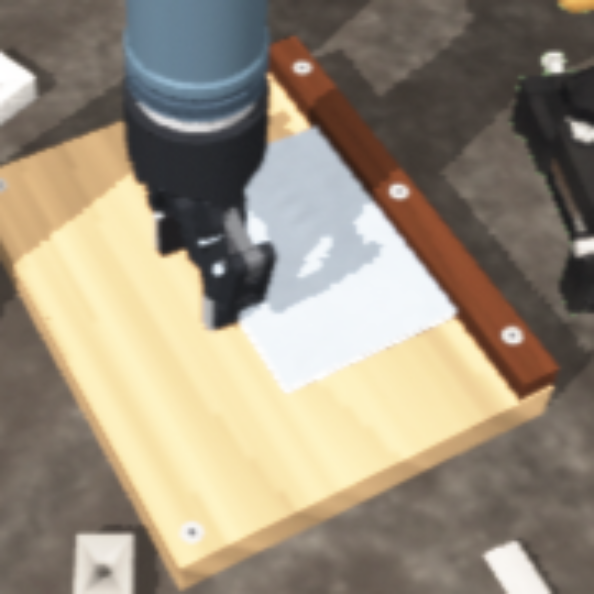

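The force rises and the TCP stalls at x ≈ 0.509, and the picture shows the blank's long side flush with the fence. Next I'll back off, lift, turn a quarter and go round to the +y end.

```bash
python3 -m crank '[[55,[15,0,0],0],[55,[20,0,0],0],[55,[20,0,-40],0],[55,[20,0,-80],0],[55,[-20,60,-80],-0.12],[55,[-61,100,-80],-0.24],[55,[-61,138,-80],-0.37],[55,[-61,138,-80],-0.5],[55,[-61,138,-80],-0.62],[55,[-61,138,-80],-0.74],[55,[-61,138,-80],-0.86],[55,[-61,138,-80],-0.98],[55,[-61,138,-80],-1.1],[55,[-61,138,-80],-1.22],[55,[-61,138,-80],-1.34],[55,[-61,138,-80],-1.46],[55,[-61,138,-80],-1.57],[55,[-61,138,-80],-1.57],[55,[-61,138,-80],-1.57]]'; python3 - <<'E'
from h import *
cs={n:calibration(n) for n in("scene","top")}
p=np.array([.5383,.03694,.0139])
e=R2(p[2])@[.095,-.15]+p[:2]
for n in cs:
    f=grab_frame(n);cv2.imwrite(f"pics/{n}5.png",cv2.resize(f[170:350,150:430,::-1] if n=="scene" else f[180:320,250:460,::-1],None,fx=2.8,fy=2.8))
    m,c=mask(n,"blank");q,v=fit([(cs[n],m)],BLANK,np.array([.575,.04,.014]));print(n,c,m.sum(),q,v,R2(-p[2])@(q[:2]-e))
s=read_state();print(s["tcp_pos"],s["tcp_rot"],s["qpos"])
E
```

```text
t: 9.78
tcp_pos: [0.5727, 0.18, 0.1094]
tcp_rot: [-0.001, 0.713, -0.702, 0.0]
force: [-0.1, 0.7, 0.9]
grip_width: 0.055
scene 0.97 3928.0 [0.57836986 0.03520674 0.01461857] 0.05464644658982134 [-0.0549581   0.14770995]
top 0.93 3190.0 [0.57510361 0.03623317 0.03237275] 0.048026151417502 [-0.05820977  0.14878169]
[0.57170353 0.17990282 0.10891505] [-2.70921759e-04  7.12989765e-01 -7.01174353e-01  2.19386039e-04] [-0.49026667  0.42449779  0.14200997  1.82730336 -0.07460848  0.89425931
  2.84431437]
```

View pics/scene5.png

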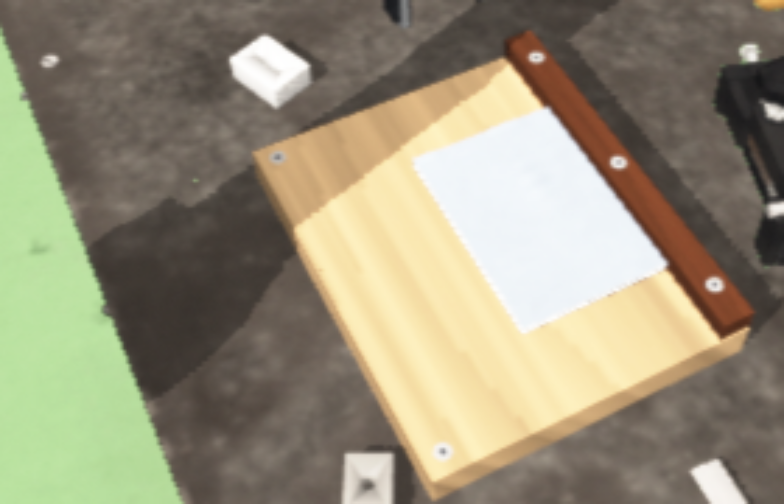

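View pics/top5.png

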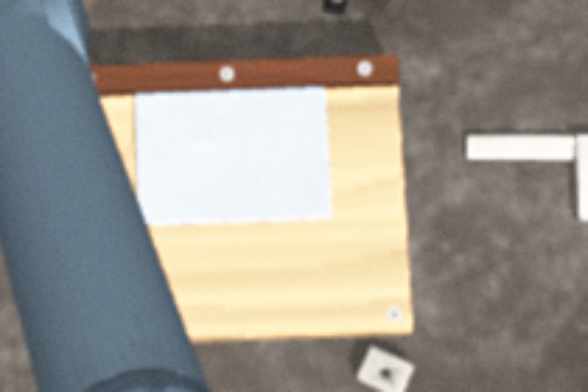

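Joint 7 is at 2.844, right next to its limit of 2.85, so I'll turn half a turn back the other way. The grasp is symmetric.

```bash
python3 -m crank '[[55,[0,0,0],0.12],[55,[0,0,0],0.24],[55,[0,0,0],0.36],[55,[0,0,0],0.48],[55,[0,0,0],0.6],[55,[0,0,0],0.72],[55,[0,0,0],0.84],[55,[0,0,0],0.96],[55,[0,0,0],1.08],[55,[0,0,0],1.2],[55,[0,0,0],1.32],[55,[0,0,0],1.44],[55,[0,0,0],1.57],[55,[0,0,0],1.57]]' && python3 -m crank '[[55,[0,0,0],0.12],[55,[0,0,0],0.24],[55,[0,0,0],0.36],[55,[0,0,0],0.48],[55,[0,0,0],0.6],[55,[0,0,0],0.72],[55,[0,0,0],0.84],[55,[0,0,0],0.96],[55,[0,0,0],1.08],[55,[0,0,0],1.2],[55,[0,0,0],1.32],[55,[0,0,0],1.44],[55,[0,0,0],1.57],[55,[0,0,0],1.57]]'; python3 - <<'E'
from h import *
s=read_state();print(s["tcp_pos"],s["tcp_rot"],s["qpos"])
E
```

```text
t: 11.15
tcp_pos: [0.5713, 0.1802, 0.1087]
tcp_rot: [0.0, -0.008, 1.0, -0.0]
force: [0.1, 0.2, -0.3]
grip_width: 0.0549
t: 12.32
tcp_pos: [0.5713, 0.1803, 0.1086]
tcp_rot: [0.0, 0.7, 0.714, -0.0]
force: [0.5, -0.6, 0.6]
grip_width: 0.0549
[0.57131185 0.18029069 0.10862928] [ 2.45813423e-04  6.99967172e-01  7.14174962e-01 -1.46472982e-04] [-1.01555755  0.55245107  0.81892131  1.85198091 -0.48947844  0.95121596
  0.04303452]
```

```bash
python3 -m crank '[[55,[-15,0,20],0],[55,[-25,0,50],0],[55,[-25,0,70],0],[55,[-25,0,75],0],[55,[-25,0,75],0],[55,[-25,0,75],0]]'; python3 -m crank '[[55,[0,0,2],0],[55,[0,0,4],0],[55,[0,0,4],0],[55,[0,0,4],0]]'; python3 - <<'E'
from h import *
f=grab_frame("scene");cv2.imwrite("pics/scene6.png",cv2.resize(f[150:350,200:430,::-1],None,fx=2.8,fy=2.8))
E
```

```text
t: 12.82
tcp_pos: [0.5724, 0.1555, 0.0343]
tcp_rot: [0.0, 0.699, 0.715, 0.0]
force: [1.2, -0.5, 1.1]
grip_width: 0.0547
t: 13.15
tcp_pos: [0.5723, 0.1553, 0.0304]
tcp_rot: [0.0, 0.7, 0.714, 0.001]
force: [0.4, -0.7, -0.7]
grip_width: 0.0549
```

View pics/scene6.png

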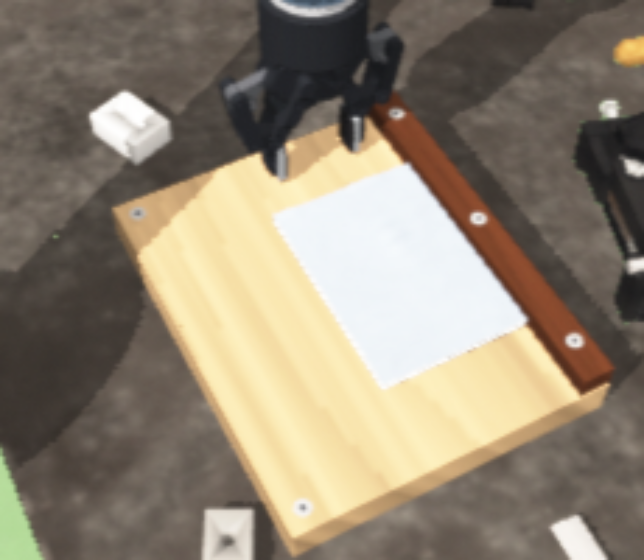

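Both tips stand on the board behind the blank's +y end (crop ~(285,180) and (355,150)) and clear the fence. Now I'll slide it along.

```bash
python3 -m crank '[[55,[-6,0,1],0],[55,[-12,0,1],0],[55,[-18,0,1],0],[55,[-23,0,1],0],[55,[-27,0,1],0],[55,[-31,0,1],0],[55,[-35,0,1],0],[55,[-39,0,1],0],[55,[-43,0,1],0],[55,[-47,0,1],0],[55,[-51,0,1],0],[55,[-55,0,1],0],[55,[-59,0,1],0],[55,[-63,0,1],0],[55,[-67,0,1],0],[55,[-71,0,1],0],[55,[-74,0,1],0],[55,[-77,0,1],0],[55,[-80,0,1],0],[55,[-80,0,1],0]]';  python3 - <<'E'
from h import *
f=grab_frame("scene");cv2.imwrite("pics/scene7.png",cv2.resize(f[150:350,200:430,::-1],None,fx=2.8,fy=2.8))
E
```

```text
t: 14.87
tcp_pos: [0.573, 0.0754, 0.0287]
tcp_rot: [-0.001, 0.7, 0.714, 0.0]
force: [-1.6, 5.2, 1.1]
grip_width: 0.0549
```

View pics/scene7.png

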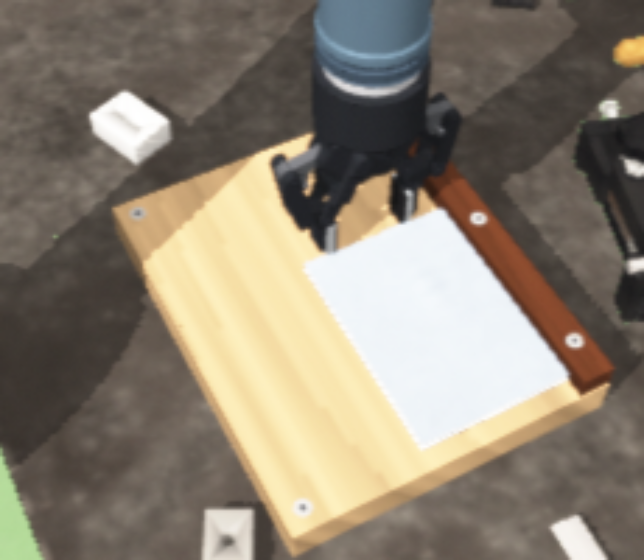

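```bash
python3 -m crank '[[55,[-4,0,0],0],[55,[-8,0,0],0],[55,[-12,0,0],0],[55,[-16,0,0],0],[55,[-20,0,0],0],[55,[-24,0,0],0],[55,[-28,0,0],0],[55,[-32,0,0],0],[55,[-35,0,0],0],[55,[-38,0,0],0],[55,[-40,0,0],0],[55,[-40,0,0],0]]';  cat > meas.py <<'E'
from h import *
import sys
cs={n:calibration(n) for n in("scene","top")}
B={"both":[.5383,.03694,.0139],"scene":[.54083,.03715,.0146],"top":[.53675,.03698,.0217]}
out=[]
for n in cs:
    f=grab_frame(n);cv2.imwrite(f"pics/{n}{sys.argv[1]}.png",cv2.resize(f[150:350,200:430,::-1]if n=="scene" else f[180:320,250:460,::-1],None,fx=2.8,fy=2.8))
    m,c=mask(n,"blank");q,v=fit([(cs[n],m)],BLANK,np.array([.575,-.05,.014]))
    for k in(n,"both"):
        p=np.array(B[k]);e=R2(p[2])@[.095,-.15]+p[:2];print(n,k,round(c,2),m.sum(),q,round(v,3),R2(-p[2])@(q[:2]-e))
s=read_state();print(s["t"],s["tcp_pos"],s["qpos"][6])
E
python3 meas.py 8
```

```text
t: 15.92
tcp_pos: [0.5737, 0.0354, 0.0287]
tcp_rot: [-0.001, 0.7, 0.714, -0.0]
force: [-1.5, 4.5, 1.9]
grip_width: 0.0551
scene scene 0.97 4667.0 [ 0.58000505 -0.05630599  0.01756754] 0.05 [-0.05719354  0.05598204]
scene both 0.97 4667.0 [ 0.58000505 -0.05630599  0.01756754] 0.05 [-0.05459506  0.05618334]
top top 0.73 2689.0 [ 0.57641784 -0.06024891  0.05595082] 0.242 [-0.0574512   0.05193326]
top both 0.73 2689.0 [ 0.57641784 -0.06024891  0.05595082] 0.242 [-0.05823673  0.05229066]
16.1167 [0.57371947 0.03543088 0.02868332] 0.3609481807207196
```

View pics/scene8.png

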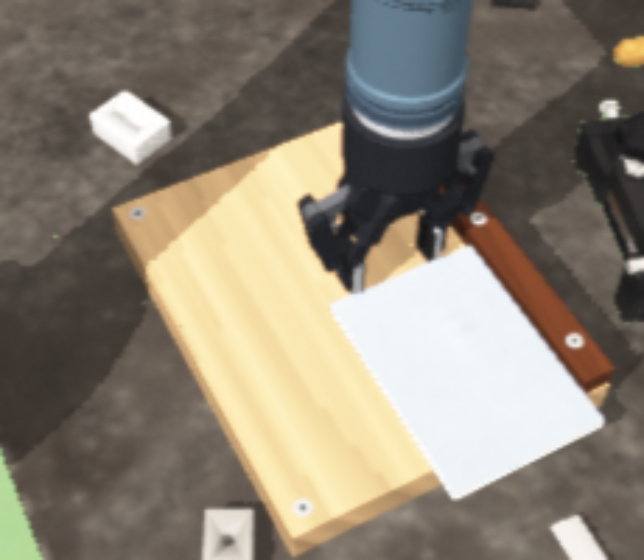

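View pics/top8.png

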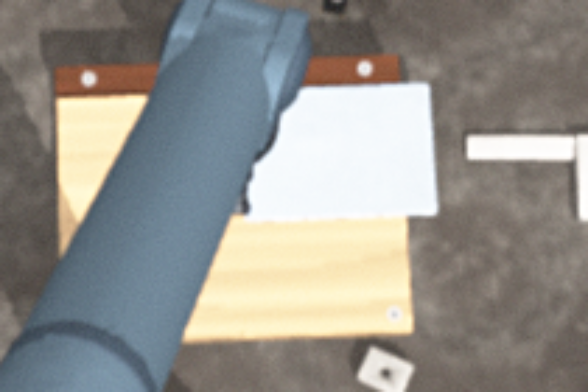

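The blank still lies along the fence and overhangs about 26 mm (scene fit y = 0.056; the top fit is partly occluded). I'll push 12 mm more, back off and measure without occlusion.

```bash
python3 -m crank '[[55,[-3,0,0],0],[55,[-6,0,0],0],[55,[-9,0,0],0],[55,[-11,0,0],0],[55,[-12,0,0],0],[55,[-12,0,0],0],[55,[-12,0,0],0]]'; python3 -m crank '[[55,[5,0,0],0],[55,[15,0,0],0],[55,[25,0,0],0],[55,[50,0,0],0],[55,[80,0,-20],0],[55,[110,0,-40],0],[55,[140,0,-70],0],[55,[140,0,-70],0]]';python3 meas.py 9
```

```text
t: 16.7
tcp_pos: [0.574, 0.0235, 0.0287]
tcp_rot: [-0.001, 0.7, 0.714, -0.0]
force: [-0.8, 5.5, 2.6]
grip_width: 0.0551
t: 17.37
tcp_pos: [0.5754, 0.1737, 0.1033]
tcp_rot: [0.001, 0.696, 0.718, 0.006]
force: [1.2, 1.9, -0.9]
grip_width: 0.0548
scene scene 0.94 4790.0 [ 0.57986597 -0.0683571   0.01921614] 0.048 [-0.05750854  0.04393424]
scene both 0.94 4790.0 [ 0.57986597 -0.0683571   0.01921614] 0.048 [-0.05490163  0.04413533]
top top 0.65 3117.0 [ 0.57730045 -0.06654968  0.04391788] 0.074 [-0.05670551  0.04561482]
top both 0.65 3117.0 [ 0.57730045 -0.06654968  0.04391788] 0.074 [-0.05744177  0.04597823]
17.5667 [0.57128667 0.16193221 0.09831887] 0.07872568804742038
```

View pics/scene9.png

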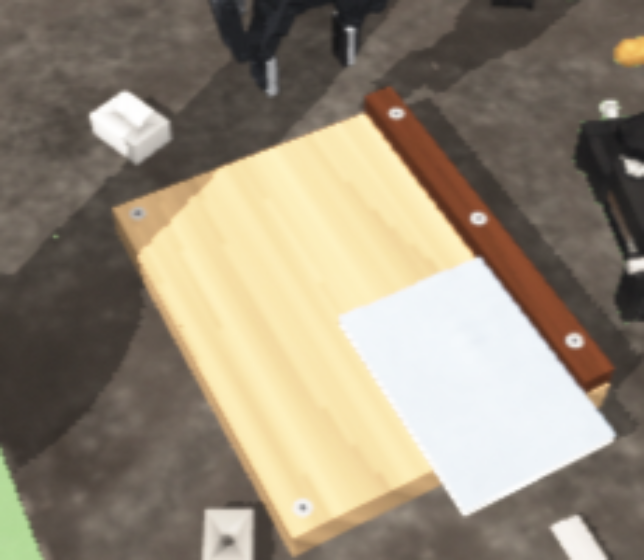

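View pics/top9.png

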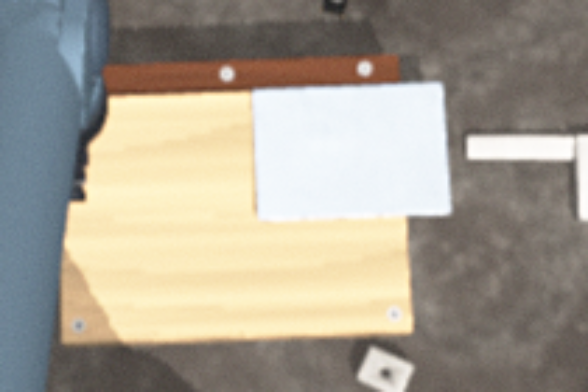

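The estimates of blank y are 0.044 (scene), 0.046 (top) and about 0.042 (from the TCP), all inside the window of 0.0355–0.0495. A 2 mm nudge would centre it.

```bash
python3 -m crank '[[55,[-30,0,20],0],[55,[-60,0,40],0],[55,[-80,0,60],0],[55,[-100,0,70],0],[55,[-115,0,70],0],[55,[-125,0,70],0],[55,[-132,0,70],0],[55,[-137,0,70],0],[55,[-140,0,70],0],[55,[-141,0,70],0],[55,[-142,0,70],0],[55,[-142,0,70],0],[55,[-142,0,70],0]]'; python3 -m crank '[[55,[5,0,0],0],[55,[15,0,0],0],[55,[25,0,0],0],[55,[60,0,-20],0],[55,[100,0,-50],0],[55,[140,0,-90],0],[55,[170,0,-110],0],[55,[190,0,-130],0],[55,[190,0,-130],0],[55,[190,0,-130],0]]';python3 meas.py 10; python3 - <<'E'
from h import *
for l in("try_square","steel_block","alu_block"):print(l,[(r["conf"],r["point"]) for r in landmark_of("top",l)[:1]],[(r["conf"],r["point"]) for r in landmark_of("scene",l)[:1]])
s=read_state();print(s["tcp_pos"],s["force"],s["t"])
E
```

```text
t: 18.65
tcp_pos: [0.5735, 0.0228, 0.0283]
tcp_rot: [-0.001, 0.7, 0.714, -0.0]
force: [-3.0, 3.7, 0.2]
grip_width: 0.0547
t: 19.48
tcp_pos: [0.5724, 0.2166, 0.1614]
tcp_rot: [0.001, 0.697, 0.717, 0.003]
force: [0.1, -0.4, 0.2]
grip_width: 0.0551
scene scene 0.83 4735.0 [ 0.58097499 -0.06849217  0.02196564] 0.058 [-0.0564016   0.04378299]
scene both 0.83 4735.0 [ 0.58097499 -0.06849217  0.02196564] 0.058 [-0.05379459  0.04398485]
top top 0.71 3156.0 [ 0.5761261  -0.06700032  0.02730713] 0.06 [-0.05788937  0.04518977]
top both 0.71 3156.0 [ 0.5761261  -0.06700032  0.02730713] 0.06 [-0.05862228  0.04554396]
19.6833 [0.57001821 0.20833371 0.15754838] -0.043802826398045405
try_square [(0.88, [440.6, 240.2])] [(0.95, [409.1, 370.3])]
steel_block [(0.72, [328.0, 253.7])] [(0.88, [280.5, 344.9])]
alu_block [(0.53, [391.0, 210.2])] [(0.66, [246.3, 199.0])]
[0.57062836 0.20971586 0.15823835] [-0.46011697 -0.42230589 -0.22484436] 19.9833
```

View pics/top10.png

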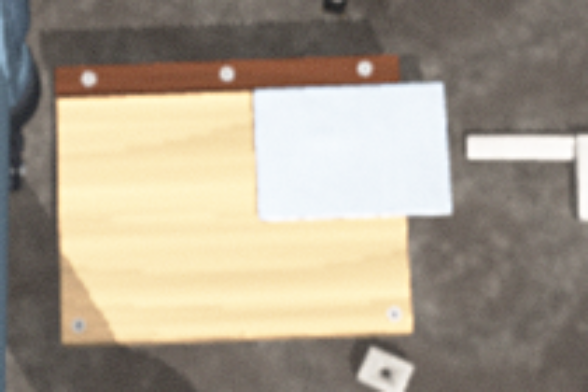

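View pics/scene10.png

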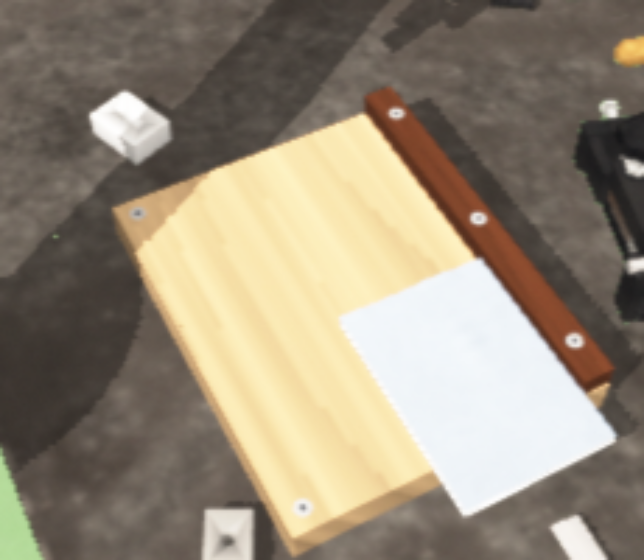

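The nudge moved it about 0.7 mm. One independent check: sub-pixel edges in an unobstructed top frame.

```bash
python3 - <<'E'
from h import *
from scipy.ndimage import map_coordinates
c=calibration("top");f=grab_frame("top").astype(float).sum(2)
p=np.array([.53675,.03698,.018])
def edge(bx,y0,y1,z):  # strongest gradient along board y
    ys=np.linspace(y0,y1,241);P=np.c_[np.full(241,bx),ys,np.full(241,z)];P[:,:2]=P[:,:2]@R2(p[2]).T+p[:2]
    u=proj(c,P);v=map_coordinates(f,[u[:,1],u[:,0]],order=1);g=np.abs(np.gradient(cv2.GaussianBlur(v[:,None],(0,0),6)[:,0]))
    w=np.where(g>.5*g.max(),g,0);return (w*ys).sum()/w.sum()
for bx in(0.,.02,.04,.06):print(bx,"right end of blank",edge(bx,-.21,-.165,.038),"left",edge(bx,-.06,.0,.038))
for bx in(-.1,-.08,-.06,-.05):print(bx,"board end",edge(bx,-.17,-.13,.03))
E
```

```text
0.0 right end of blank -0.18890068363055926 left -0.022958708702109233
0.02 right end of blank -0.18914713535318203 left -0.023828935049975224
0.04 right end of blank -0.19845285695146064 left -0.022921027741195584
0.06 right end of blank -0.18936068355920882 left -0.02310018925317541
-0.1 board end -0.15021275169948184
-0.08 board end -0.14966727298091687
-0.06 board end -0.15053624433885152
-0.05 board end -0.14924230998650972
```

The edges give the blank a length of 166 mm and an overhang of 39 mm, both as expected. I'll hand in.

```bash
python3 -c "
from station import *
print(hand_in())"
```

```text
the job is handed in; nothing more can be done
None
```

I pushed the blank flat against the fence with two half-open fingertips. I then slid it along the fence from its +y end, gave it one small nudge, drew the arm clear and handed in at about 20 s. `hand_in()` gives no verdict, so these are my own last checks:

- **Overhang:** about 39 mm by edge measurement in the top picture, inside the 40 ± 7 mm allowed. That puts blank y at 0.0439 m. The outline fits gave 0.044 m (scene) and 0.045 m (top), against a window of 0.0355–0.0495 m.
- **Edge outlier:** one of the four right-end edge samples read 9 mm off, probably on the try square's blade. I left it out.
- **Against the fence:** blank x was between -0.054 and -0.059 m, against the limit of -0.0635 m. The angle to the board was about 0.01 rad.
- **Bystanders:** in the scene picture the try square and steel block stayed within about 1 px of their start. The alu block's point read about 4 px off its start, but the block looked unmoved in the pictures.
- **Disagreements:** with the arm partly in view, the top detector put the steel and alu blocks in wrong places. I discounted those readings because the pictures show both blocks where they were. The scene and top fits also differed by up to 5 mm in absolute x, so I measured each camera's blank against that camera's own board fit.

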